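# Crank the tile bundle out of its feeder

## Robot

A 6-joint arm with a two-finger parallel gripper is mounted at the origin on a cart in front of the work surface, level with it; the furniture and walls round the work are solid. World frame = base frame: x ahead of the robot, y to its left, z up, the work surface at z = 0. Lengths are in mm, angles in rad, forces in N, time in s.
With the tool pointing down it reaches from about 250 to 800 mm from the base axis. Payload 3.9 kg.
Tool frame: the origin (TCP) lies at the very end of the fingers, on their centre line; the grasp point (between the pads) lies 19 mm behind it; z points along the fingers, x is the direction in which the jaws open and shut, and the axes are right-handed (so a half turn about z gives the same grasp; the last joint's range is limited). The gripper opens to 85 mm and grips with 20 to 120 N. Pads are 22 mm wide; open, the fingers measure 114 mm over their backs; the gripper's body (76 mm by 85 mm) begins 54 mm behind the grasp point. The pads swing forward as they close: fully open they stand 13 mm farther back than shut.
Start: joints at [1.221, 0.26, -0.138, 1.173, 0, 1.571], TCP at [179.918, 493.199, 231.304] pointing down, gripper open.
Joint ranges: [-2.78, 2.78], [-0.83, 1.72], [-1.28, 1.37], [-1.9, 2.12], [-1.57, 1.48], [-3.14, 3.14]. Speed limits (rad/s): [2.57, 2.57, 3.14, 3.14, 3.14, 3.14].

## Interface

Orientations are given as a unit quaternion [x, y, z, w].
In Python, from plant import manip gives the robot as it stands.
- The arm moves only by the tool jog_arm, never from a script. Its argument "steps" is a list of rows, each a list of 4 numbers: the shift along the tool's x, y, z in mm, then the turn about the tool's z in rad. A call has 1 to 20 rows; each row shifts and turns the pose as measured when the row begins, along the tool's axes as they then stand; what a row does not reach is not made up. A row lasts 1/8 s, in which the tool goes at most 62.5 mm and 10.7 degrees, less where a joint would pass 70% of its speed; a pose out of reach is approached as far as the arm can. A call with a gripper value outside its range is refused whole. "fingers" is the finger opening in mm, from 0 to 85.4, set as the call begins (left out, the last holds). The fingers move at their own pace and stop on an object; "force" is the grip in N (left out, the last holds). Time passes only in rows, so rows that do not move let the fingers close. It gives the time, the measured TCP pose, the force and the opening at its end, in the units of the state.
- manip.get_state(): the state, without advancing time (a new reading comes with each control period).
- manip.read_camera(name): name is "scene" or "top" or "wrist"; returns the picture (480x640x3 uint8, red, green, blue); there is no depth.
- manip.camera_info(name): a dict with "fov_y" (degrees; the focal length in pixels is half the picture's height over the tangent of half this angle, whatever the lens; pixels are square), "cx", "cy" (the principal point, pixels), "k1" (the pictures are not rectified: a ray, as slopes to the right and down, at radius r is drawn at 1 + k1 r^2 times it, then the intrinsics apply), "R" (3x3) and "t" (3): a world point X has camera coordinates R X + t. Camera axes: x right, y down, z forward; pixel columns grow to the right and rows downward; lengths in mm; the calibration is good to about 2 mm. A picture is of the moment at which its call begins: read the wrist's pose just before it. camera_info takes no time and is no camera call; for the wrist camera it gives the pose at the moment of the call.
- manip.job_done(): hands the job in, once; it reports no verdict.
The state is a dict: "t": time; "joint_pos": joint angles; "joint_vel": joint speeds; "tau": joint torques, N m; "position": TCP position; "eef_rot": TCP orientation; "wrist_force": force on the tool from outside, world axes, zero at the start; "moment": the same for the moment, N m; "grip_width": finger opening in mm.
Only numpy, scipy, OpenCV 4.12 (cv2) and the standard library are available. Lean on these libraries where they do the work, as an engineer would, in place of code of your own. Each camera call takes 0.05 s, during which the arm holds its last target. There are 200 camera calls.

## Task

Two hand-cranked feeders stand on the table; one has a paper-banded bundle of tiles lying in its channel, the other is empty. Turn the crank of the loaded feeder clockwise, a little more than one full turn, so that its pusher drives the bundle right out from between the side rails onto the bare end of the base board, then let go of the crank. Do not turn the empty feeder's crank.

Things in the scene. Friction and masses are not known exactly. Their poses are not given: they have to be found in the camera images.
- crank_hub (a point): Point on the vertical crank axis of the loaded feeder, level with crank_knob (86 mm above the table). Its x axis is the level direction in which the feeder pushes, y points from the crank across to the channel, z up. The knob goes round it on a circle of radius 50 mm. The crank arm's top is 58 mm, the boss on the axis 62 mm above the table; all else on the feeder is lower.
- crank_knob (a point): The loaded feeder's crank knob: an upright round wooden cylinder, 22 mm in diameter, from 58 to 104 mm above the table; the point is on its axis, 86 mm up. It spins freely on its pin, so a gripper can hold it and keep its own orientation while the knob goes round.
- crank (a joint): Angle of the loaded feeder's crank, rad; grows clockwise seen from above; 0 with the pusher fully back, starts at 0 to 0.6. At angle q the knob is at (-50 cos q, +50 sin q) mm in crank_hub's frame. 1 rad moves the pusher 9 mm; the bundle clears the rails at about 7.1; end stop at 8.9. Turns lightly (1 to 2 N at the knob) and stays where it is left.
- outfeed (a point): Centre of the bare end of the loaded feeder's board, on its top, 10 mm above the table; axes as crank_hub. The board is 180 x 177 mm plywood, fixed. Along its x axis the channel's side rails (12 mm high, 80 mm apart) end 39 mm before this point and a low end lip (7 mm) stands 39 mm after it. The pusher is a wooden plate at the channel's start.
- bundle (a point): Centre of the loose bundle of tiles in the loaded feeder's channel: 49 mm along it, 72 mm across it, 34 mm tall, with a paper band, about 150 g. It lies flat on the board up to about 12 mm ahead of the pusher, its centre 27 mm above the table.
- idle_crank (a joint): Crank angle (rad) of the other, empty feeder, which is built alike and stands to the left or right of the loaded one; to be left alone.
Not all that is in view belongs to the job. Of the things like the part that bears bundle, leave any that is red; of the rest the smaller one is meant.

How it is judged (in metres and radians):
On the way:
1. the crank has been wound half-way, with the bundle still flat in the feeder (value of joint crank above 3.5 rad and height (world z) of bundle below 0.04 m), for 0.02 s.
At the end, for the whole second after the job is handed in: The loaded feeder's crank has been wound at least 6.3 rad from its zero and is at rest, and the bundle lies flat (within 10 degrees) on the bare end of the board, out from between the rails (at most 6 mm of it still between them), within 20 mm of the channel's centre line (value of joint crank above 6.3 rad and x of bundle in the frame of outfeed between -0.0205 and 0.022 m and y of bundle in the frame of outfeed between -0.02 and 0.02 m and angle between bundle's own z axis and vertical below 0.17 rad and height (world z) of bundle below 0.035 m and velocity of joint crank below 0.1 rad/s); the robot touches nothing.
It fails at once if the empty feeder's crank is wound on (value of joint idle_crank above 1.2 rad).
It also fails if it takes over 51 s, if anything falls off the work surface, if the arm or the gripper's body presses on something with over 40 N, if the wrist force passes 120 N, or if a joint passes its speed limit or range.

## Working session

There is one attempt and no reset: what is moved stays moved. The work goes in short steps, Python scripts to look and compute and a tool call to move; the robot and the scene stay as the last step left them, time stands still between calls to the robot, and variables do not carry over. Pictures are saved under pics/ and viewed, about 8 in all and at most 12, crops included, and the job is handed in when it is done.

Besides the shell and the picture viewer there is one more tool, called after "Request:" as a command line: name --pt "numbers of a row" for each row, then --argument value for the rest. jog_arm: Moves the arm, as the interface text tells. Its arguments: {"type":"object","properties":{"steps":{"type":"array"},"fingers":{"type":"number"},"force":{"type":"number"}},"required":["steps"]}

```bash
mkdir -p pics; cat > h.py <<'E'
from plant import manip
import numpy as np, cv2
def snap(cam,name):
    i=manip.camera_info(cam); im=manip.read_camera(cam)
    cv2.imwrite(f'pics/{name}.png',cv2.cvtColor(im,cv2.COLOR_RGB2BGR)); np.save(f'pics/{name}.npy',dict(i),allow_pickle=True)
    return i,im
def K(i):
    f=240/np.tan(np.radians(i['fov_y'])/2); return np.array([[f,0,i['cx']],[0,f,i['cy']],[0,0,1.]]),np.array([i['k1'],0,0,0,0])
def ray(i,uv,z):
    k,d=K(i); p=cv2.undistortPoints(np.array([[uv]],float),k,d)[0,0]
    R=np.array(i['R']);t=np.array(i['t']); c=-R.T@t; v=R.T@np.array([p[0],p[1],1]); return c+v*(z-c[2])/v[2]
def proj(i,X):
    k,d=K(i); return cv2.projectPoints(np.array([X],float),cv2.Rodrigues(np.array(i['R'],float))[0],np.array(i['t'],float),k,d)[0].reshape(-1,2)
def load(n): return np.load(f'pics/{n}.npy',allow_pickle=True).item()
E
python3 - <<'E'
from h import *
s=manip.get_state();print(s['t'],s['eef_rot'],s['wrist_force'])
for c in('top','scene'):
    i,im=snap(c,c+'1');print(c,i['fov_y'],-np.array(i['R']).T@i['t'])
E
```

```text
0.0 [ 8.19371942e-01  5.73261418e-01 -8.06179924e-04  5.64104987e-04] [ 0.3138365   0.06706329 -0.39929014]
top 55.69651749599727 [ 300.70579133 -159.41114515 1002.98954547]
scene 52.05271138070477 [-267.20411515 -776.03936769  645.45840908]
```

View pics/top1.png

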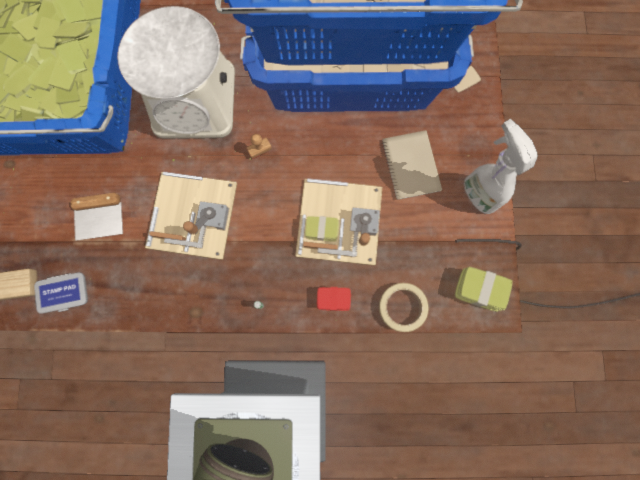

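View pics/scene1.png

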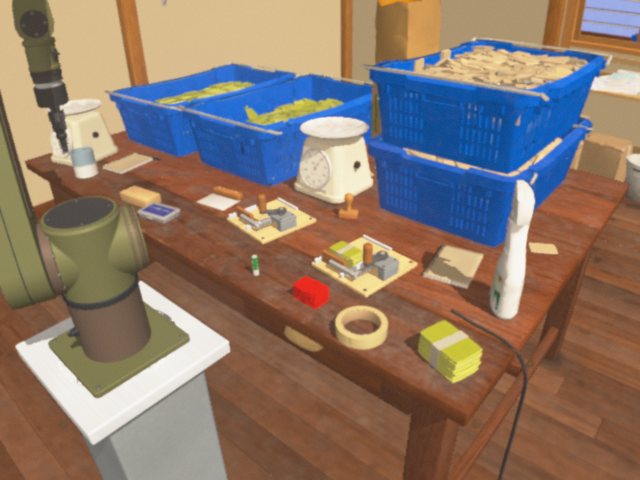

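The loaded feeder is at about (340,222) in the top view, with the green bundle at (322,228) and the knob near (364,240). The empty feeder is to its left at (190,215). I'll enlarge the loaded one.

```bash
python3 - <<'E'
from h import *
a=cv2.imread('pics/top1.png')[170:275,285:395]; b=cv2.imread('pics/scene1.png')[225:305,305:425]
a=cv2.resize(a,None,fx=5,fy=5,interpolation=cv2.INTER_CUBIC);cv2.imwrite('pics/c1.png',a)
i=load('top1')
for uv in [(303,180),(381,185),(377,264),(297,260)]: print(ray(i,uv,10).round(1))
print(ray(i,(364,240),104).round(1))
E
```

```text
[ 622.2 -122.4   10. ]
[ 609.6 -299.7   10. ]
[ 428.9 -285.9   10. ]
[ 438.2 -109.9   10. ]
[ 465.4 -249.   104. ]
```

View pics/c1.png

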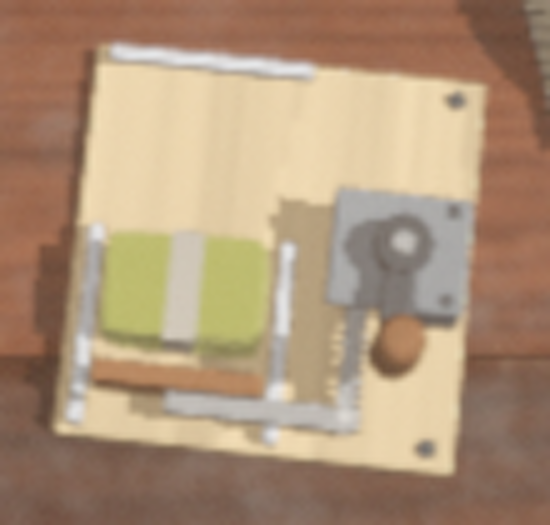

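```bash
python3 - <<'E'
from h import *
i=load('top1'); c=lambda u,v:(285+(u+.5)/5-.5,170+(v+.5)/5-.5)
P=np.array([ray(i,c(*p),10) for p in [(97,45),(487,86),(453,473),(55,432)]]);print(P.round(1))
x=(P[0]-P[3]+P[1]-P[2])[:2]; y=(P[0]-P[1]+P[3]-P[2])[:2]
print('yaw',np.degrees(np.arctan2(x[1],x[0])),np.degrees(np.arctan2(y[1],y[0]))-90)
h=ray(i,c(404,240),62);print('hub',h.round(1))
for u,v in[(404,338),(406,332)]: 
  k=ray(i,c(u,v),104);print('knob',k.round(1),(k-h).round(1),np.hypot(*(k-h)[:2]))
yw=np.arctan2(x[1],x[0]); 
for q in (0,.15,.3,.45,.6):
  d=np.array([-50*np.cos(q),50*np.sin(q)]);R=np.array([[np.cos(yw),-np.sin(yw)],[np.sin(yw),np.cos(yw)]])
  w=h[:2]+R@d
  print(q,w.round(1),[((np.array(proj(i,[*w,z])[0])-[284.5,169.5])*5-.5).round(0) for z in(58,104)])
E
```

```text
[[ 625.5 -124.6   10. ]
 [ 605.4 -301.9   10. ]
 [ 428.5 -281.9   10. ]
 [ 447.1 -106.7   10. ]]
yaw -6.079617117500018 -6.275212337698292
hub [ 521.5 -257.2   62. ]
knob [ 471.2 -252.   104. ] [-50.3   5.2  42. ] 50.59720071743816
knob [ 473.6 -252.8  104. ] [-47.9   4.4  42. ] 48.06873349263845
0 [ 471.8 -251.9] [array([393., 357.]), array([404., 337.])]
0.15 [ 473.1 -244.5] [array([376., 354.]), array([385., 333.])]
0.3 [ 475.6 -237.4] [array([359., 348.]), array([368., 327.])]
0.45 [ 479.  -230.8] [array([343., 340.]), array([351., 319.])]
0.6 [ 483.4 -224.8] [array([328., 330.]), array([336., 308.])]
```

Request:
jog_arm --pt "0 0 0 -0.122" --pt "0 0 0 -0.121" --pt "-50 26 2 0" --pt "-50 26 2 0" --pt "-50 26 2 0" --pt "-50 26 2 0" --pt "-50 26 2 0" --pt "-50 26 2 0" --pt "-50 26 2 0" --pt "-50 26 2 0" --pt "-50 26 2 0" --pt "-50 26 2 0" --pt "-50 26 2 0" --pt "-50 26 2 0" --pt "-50 26 2 0" --pt "0 0 0 0" --fingers 60

```text
t: 2.1
position: [460.4, -208.7, 201.3]
eef_rot: [0.74, 0.673, -0.001, 0.002]
wrist_force: [-0.6, 1.1, -0.0]
grip_width: 60.0
```

```bash
cat >> h.py <<'E'
from scipy.spatial.transform import Rotation as Ro
def to(w,z):
    s=manip.get_state();R=Ro.from_quat(s['eef_rot']).as_matrix()
    print('t',s['t'],s['position'].round(1),'yaw',np.degrees(np.arctan2(R[1,0],R[0,0])).round(2),'tilt',R[:,2].round(4),'F',s['wrist_force'].round(1),'shift',(R.T@(np.array([*w,z])-s['position'])).round(1),'j',np.round(s['joint_pos'],2),s['grip_width'])
E
python3 - <<'E'
from h import *
to((471.8,-251.9),68)
E
```

```text
t 2.1 [ 460.4 -208.7  201.3] yaw 84.54 tilt [ 9.0e-04 -3.5e-03 -1.0e+00] F [-0.6  1.1 -0. ] shift [-41.5  15.3 133.5] j [-0.42  0.24 -0.25  1.08 -0.   -0.33] 60.026170851290196
```

Request:
jog_arm --pt "-41 15 20 0.012" --pt "0 0 15 0" --pt "0 0 0 0"

```text
t: 2.48
position: [469.8, -249.4, 164.5]
eef_rot: [0.744, 0.668, -0.001, -0.001]
wrist_force: [1.0, 0.4, 0.2]
grip_width: 60.2
```

```bash
python3 - <<'E'
from h import *
to((471.8,-251.9),68)
i,im=snap('wrist','w1')
print([proj(i,[*p]).round(0).tolist() for p in [(471.8,-251.9,104),(521.5,-257.2,62)]])
E
```

```text
t 2.475 [ 469.8 -249.4  164.5] yaw 83.88 tilt [-2.5e-03  1.0e-04 -1.0e+00] F [1.  0.4 0.2] shift [-2.3  2.5 96.5] j [-0.49  0.31 -0.25  1.02 -0.   -0.38] 60.150282868921224
[[[321.0, 262.0]], [[321.0, 308.0]]]
```

View pics/w1.png

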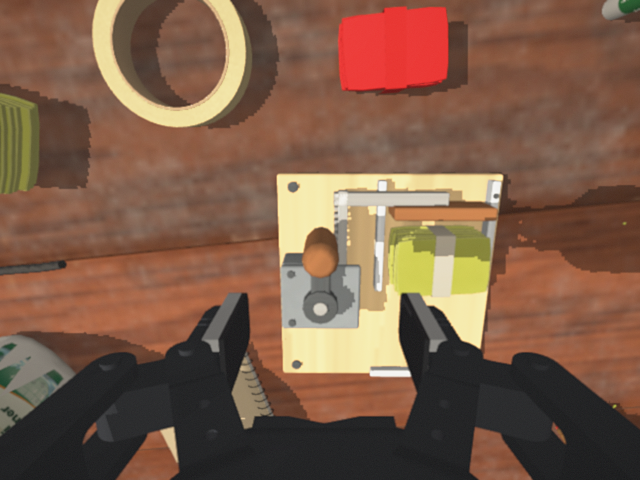

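The knob top at (320,262) and boss at (320,308) match the prediction within 1 px, so q is about 0. I'll descend.

Request:
jog_arm --pt "-2.3 2.5 35 0" --pt "0 0 35 0" --pt "0 0 15 0" --pt "0 0 6 0" --pt "0 0 0 0"

```text
t: 3.15
position: [474.6, -247.8, 77.2]
eef_rot: [0.741, 0.671, 0.001, 0.003]
wrist_force: [-0.6, -0.3, 0.6]
grip_width: 60.0
```

```bash
python3 - <<'E'
from h import *
to((471.8,-251.9),68)
E
```

```text
t 3.15 [ 474.6 -247.8   77.2] yaw 84.31 tilt [ 0.0049 -0.003  -1.    ] F [-0.6 -0.3  0.6] shift [-4.4 -2.5  9.2] j [-0.48  0.39 -0.38  0.79 -0.   -0.38] 59.964997320277284
```

Request:
jog_arm --pt "-3.5 -2 8 0" --pt "0 0 0 0"

```text
t: 3.4
position: [473.3, -251.5, 70.5]
eef_rot: [0.741, 0.671, 0.001, 0.004]
wrist_force: [-0.4, 0.2, 0.6]
grip_width: 60.1
```

Request:
jog_arm --pt "0 0 0 0" --pt "0 0 0 0" --pt "0 0 0 0" --pt "0 0 0 0" --fingers 10 --force 40

```text
t: 3.9
position: [473.8, -252.0, 71.3]
eef_rot: [0.741, 0.671, 0.002, 0.005]
wrist_force: [0.0, 1.0, -0.2]
grip_width: 20.8
```

```bash
python3 - <<'E'
from h import *
for k in range(3): to((471.8,-251.9),68)
E
```

```text
t 3.9 [ 473.8 -252.    71.3] yaw 84.32 tilt [ 0.009  -0.005  -0.9999] F [ 0.   1.  -0.2] shift [-0.1 -2.   3.3] j [-0.49  0.39 -0.39  0.78 -0.   -0.39] 20.834168339301065
t 3.9 [ 473.8 -252.    71.3] yaw 84.32 tilt [ 0.009  -0.005  -0.9999] F [ 0.   1.  -0.2] shift [-0.1 -2.   3.3] j [-0.49  0.39 -0.39  0.78 -0.   -0.39] 20.834168339301065
t 3.9 [ 473.8 -252.    71.3] yaw 84.32 tilt [ 0.009  -0.005  -0.9999] F [ 0.   1.  -0.2] shift [-0.1 -2.   3.3] j [-0.49  0.39 -0.39  0.78 -0.   -0.39] 20.834168339301065
```

Request:
jog_arm --pt "10 1 0 0" --pt "9.6 3 0 0" --pt "8.8 4.8 0 0" --pt "7.6 6.4 0 0" --pt "6.2 7.8 0 0"

```text
t: 4.53
position: [503.3, -212.0, 71.4]
eef_rot: [0.742, 0.671, 0.0, 0.007]
wrist_force: [1.5, -6.2, -3.7]
grip_width: 20.7
```

```bash
cat >> h.py <<'E'
def st(q2=None):
    s=manip.get_state();R=Ro.from_quat(s['eef_rot']).as_matrix()
    g=s['position']-19*R[:,2]; h=np.array([521.5,-257.2]);yw=np.radians(-6.15)
    c,n=np.cos(yw),np.sin(yw); f=np.array([[c,n],[-n,c]])@(g[:2]-h); q=np.arctan2(f[1],-f[0])
    print('t',s['t'],'f',f.round(1),'r',np.hypot(*f).round(1),'q',q.round(3),q.round(3)+6.283,'z',s['position'][2].round(1),'F',s['wrist_force'].round(1),'tilt',R[:2,2].round(3),'yaw',np.degrees(np.arctan2(R[1,0],R[0,0])).round(1),'gw',s['grip_width'].round(1))
E
python3 -c "
from h import *
st()"
```

```text
Traceback (most recent call last):
  File "h.py", line 23, in st
    print('t',s['t'],'f',f.round(1),'r',np.hypot(*f).round(1),'q',q.round(3),q.round(3)+6.283,'z',s['position'][2].round(1),'F',s['wrist_force'].round(1),'tilt',R[:2,2].round(3),'yaw',np.degrees(np.arctan2(R[1,0],R[0,0])).round(1),'gw',s['grip_width'].round(1))
                                                                                                                                                                                                                                            ^^^^^^^^^^^^^^^^^^^^^
AttributeError: 'float' object has no attribute 'round'
```

```bash
sed -i "s/s\['grip_width'\].round(1)/round(s['grip_width'],1)/" h.py
python3 -c "
from h import *
st()"
```

```text
t 4.525 f [-23.2  43.1] r 49.0 q 1.078 7.361000000000001 z 71.4 F [ 1.5 -6.2 -3.7] tilt [ 0.01 -0.01] yaw 84.3 gw 20.7
```

Request:
jog_arm --pt "3.8 9.2 0 0" --pt "1.9 9.8 0 0" --pt "-0.1 10 0 0" --pt "-2.1 9.8 0 0" --pt "-4 9.2 0 0" --pt "-5.7 8.2 0 0" --pt "-7.2 6.9 0 0" --pt "-8.5 5.3 0 0"

```text
t: 5.52
position: [570.2, -239.8, 71.2]
eef_rot: [0.741, 0.671, -0.001, 0.003]
wrist_force: [-3.4, 0.2, 2.4]
grip_width: 20.8
```

```bash
python3 -c "
from h import *
st()"
```

```text
t 5.525 f [46.5 22.6] r 51.7 q 2.689 8.972000000000001 z 71.2 F [-3.4  0.2  2.4] tilt [ 0.002 -0.006] yaw 84.3 gw 20.8
```

Request:
jog_arm --pt "-9.4 3.2 0 0" --pt "-9.9 1 0 0" --pt "-10 -0.7 0 0" --pt "-9.7 -2.5 0 0" --pt "-9 -4.3 0 0" --pt "-8 -6 0 0" --pt "-6.6 -7.5 0 0" --pt "-5 -8.7 0 0"

```text
t: 6.52
position: [537.8, -306.0, 71.2]
eef_rot: [0.741, 0.672, 0.003, 0.002]
wrist_force: [0.6, 6.2, 1.4]
grip_width: 20.4
```

```bash
python3 -c "
from h import *
st()"
```

```text
t 6.525 f [ 21.3 -46.8] r 51.5 q -1.998 4.285 z 71.2 F [0.6 6.2 1.4] tilt [0.006 0.002] yaw 84.4 gw 20.4
```

Request:
jog_arm --pt "-3 -9.5 0 0" --pt "-1 -9.9 0 0" --pt "0.8 -10 0 0" --pt "2.7 -9.6 0 0" --pt "4.6 -8.9 0 0" --pt "6.2 -7.8 0 0" --pt "7.7 -6.4 0 0" --pt "8.8 -4.8 0 0" --pt "9.6 -2.9 0 0" --pt "10 -1 0 0"

```text
t: 7.78
position: [473.5, -254.9, 71.4]
eef_rot: [0.741, 0.671, 0.005, 0.009]
wrist_force: [2.1, -1.9, -3.6]
grip_width: 20.2
```

```bash
python3 -c "
from h import *
st()
snap('top','top2');a=cv2.imread('pics/top2.png')[170:275,285:395];cv2.imwrite('pics/c2.png',cv2.resize(a,None,fx=5,fy=5,interpolation=cv2.INTER_CUBIC))"
```

```text
t 7.775 f [-48.3  -2.8] r 48.4 q -0.057 6.226 z 71.4 F [ 2.1 -1.9 -3.6] tilt [ 0.02  -0.007] yaw 84.4 gw 20.2
```

View pics/c2.png

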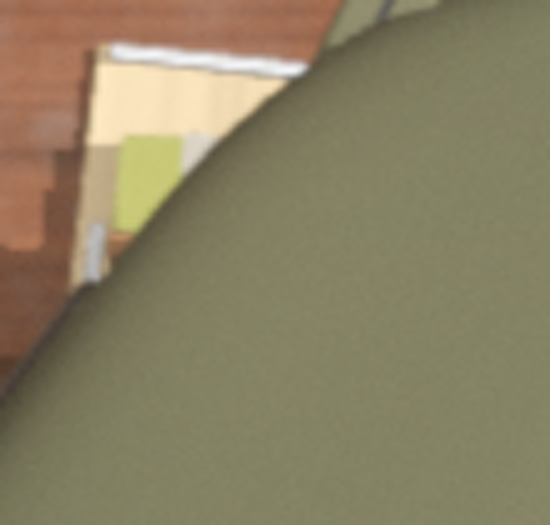

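Request:
jog_arm --pt "10 0 0 0" --pt "9.7 2.2 0 0" --pt "9 4.2 0 0" --pt "8 6 0 0" --pt "6.6 7.5 0 0" --pt "5 8.7 0 0" --pt "3.2 9.5 0 0" --pt "0 0 0 0"

```text
t: 8.82
position: [517.7, -208.1, 71.2]
eef_rot: [0.741, 0.671, -0.001, 0.013]
wrist_force: [2.2, -4.3, -1.6]
grip_width: 20.6
```

```bash
python3 -c "
from h import *
st()"
```

```text
t 8.825 f [-9.4 48.7] r 49.6 q 1.381 7.664000000000001 z 71.2 F [ 2.2 -4.3 -1.6] tilt [ 0.015 -0.02 ] yaw 84.3 gw 20.6
```

Request:
jog_arm --pt "0 0 0 0" --pt "0 0 0 0" --pt "0 0 0 0" --pt "0 0 0 0" --fingers 60

```text
t: 9.32
position: [515.2, -205.3, 71.1]
eef_rot: [0.741, 0.671, -0.001, 0.01]
wrist_force: [-0.7, 0.3, -0.1]
grip_width: 60.3
```

Request:
jog_arm --pt "0 0 -20 0" --pt "0 0 -40 0" --pt "0 0 -50 0" --pt "0 0 -30 0" --pt "40 -30 0 0" --pt "50 -20 0 0" --pt "50 -20 0 0" --pt "50 -10 0 0" --pt "50 0 0 0" --pt "50 0 0 0" --pt "50 0 0 0" --pt "0 0 0 0"

```text
t: 10.82
position: [466.4, 153.3, 211.8]
eef_rot: [0.742, 0.67, 0.002, 0.01]
wrist_force: [0.0, -1.2, 0.1]
grip_width: 60.1
```

```bash
python3 -c "
from h import *
st()
i,_=snap('top','top3');a=cv2.imread('pics/top3.png')[160:275,135:395];cv2.imwrite('pics/c3.png',cv2.resize(a,None,fx=3,fy=3,interpolation=cv2.INTER_CUBIC))
snap('scene','scene3');a=cv2.imread('pics/scene3.png')[190:310,210:430];cv2.imwrite('pics/s3.png',cv2.resize(a,None,fx=3.5,fy=3.5,interpolation=cv2.INTER_CUBIC))"
```

```text
t 10.825 f [-99.1 402.4] r 414.4 q 1.329 7.612 z 211.8 F [ 0.  -1.2  0.1] tilt [ 0.017 -0.012] yaw 84.1 gw 60.1
```

View pics/c3.png

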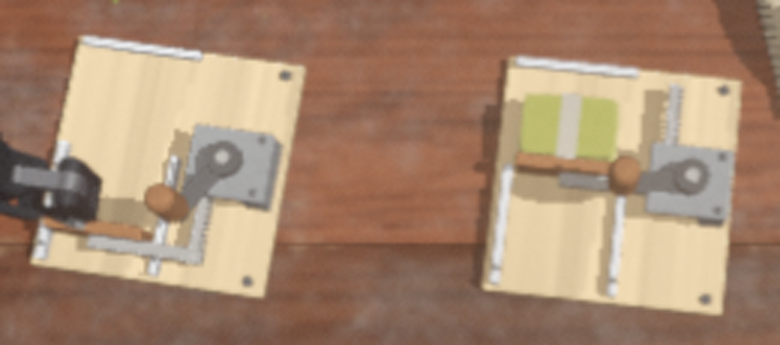

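View pics/s3.png

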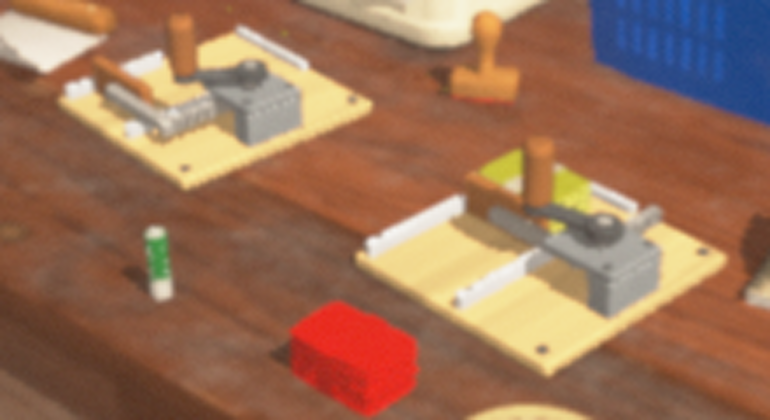

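```bash
python3 - <<'E'
from h import *
i=load('top3'); c=lambda u,v:(135+(u+.5)/3-.5,160+(v+.5)/3-.5)
h=np.array([521.5,-257.2]);yw=np.radians(-6.15);C,S=np.cos(yw),np.sin(yw)
F=lambda p,z:(np.array([[C,S],[-S,C]])@(ray(i,c(*p),z)[:2]-h)).round(1)
for n,p,z in [('lipL',(518,62),17),('lipR',(636,72),17),('railL bottom',(495,280),22),('railR bottom',(611,292),22),('railL top',(508,168),22),('railR top',(620,196),22),('bTL',(525,95),44),('bTR',(616,98),44),('bBL',(523,153),44),('bBR',(613,160),44),('bc',(570,126),44)]: print(n,F(p,z))
E
```

```text
lipL [ 83.6 134.5]
lipR [85.  45.3]
railL bottom [-84.2 132.7]
railR bottom [-84.2  47.9]
railL top [  0.  132.6]
railR top [-12.5  48.2]
bTL [ 50.6 125. ]
bTR [55.2 58.7]
bBL [  7.1 121.7]
bBR [ 8.6 56.4]
bc [30.7 89.9]
```

```bash
python3 -c "
from h import *
i=load('top1')
print(manip.job_done())"
```

```text
the job is handed in; nothing more can be done
None
```

The loaded feeder's crank is wound on to about 7.66 rad and the bundle sits on the bare end of the board. I let go of the crank and handed the job in about 11 s in. The hand-in gives no verdict, so this rests on my own checks.

- **How it was done:** I gripped the knob at 40 N and took it clockwise round its circle from about 0 rad. I then opened the fingers, lifted clear and moved away. The highest wrist force I read was about 8 N.
- **Bundle position:** The final top and scene pictures show the bundle flat and clear of the rails. I measured its centre at about x = -15 mm, y = 0 mm in the outfeed frame, against limits of -20.5 to 22 mm and ±20 mm. That leaves about 5 mm to spare on the rail side, and it agrees with the wound angle.
- **Robot and empty feeder:** The gripper was about 210 mm up and touching nothing. I did not touch the empty feeder's crank.
- **Check that disagreed:** The rail ends read off the final picture gave 0 mm and -12.5 mm from the crank axis. They should be about +6.5 mm going by the end lip. I put this down to the pusher and crank hiding them, and relied on the lip measurement.

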